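Scan the glaze jar and hold its porcelain test bar in the light gauge

ROBOT

A 7-joint arm with a two-finger parallel gripper is mounted at the origin on the work surface. World frame = base frame: x ahead of the robot, y to its left, z up, the work surface at z = 0. Lengths are in m, angles in rad, forces in N, time in s.
With the tool pointing down it reaches from about 0.4 to 0.85 m from the base axis. Payload 10.4 kg.
Tool frame: the origin (TCP) lies on the centre line of the jaws, within the pads' length; the fingertips stand 14 mm ahead of it and the grasp point (between the pads) lies 5 mm behind it (manip.tip_reach is the distance from the TCP to the fingertips, in m); z points along the fingers, y is the line along which they close (so a half turn about z gives the same grasp; the last joint's range is limited). The gripper opens to 85 mm and grips with 20 to 120 N. Pads are 22 mm wide; open, the fingers measure 114 mm over their backs; the gripper's body (76 mm by 85 mm) begins 54 mm behind the grasp point. The pads swing forward as they close: fully open they stand 13 mm farther back than shut.
Start: joints at [-1.139, 0.332, -0.065, 1.46, 0.022, 1.35, -0.088], TCP at [0.275, 0.561, 0.245] pointing down, gripper open.
Joint ranges: [-2.6, 2.6], [-0.5, 2.12], [-1.47, 1.34], [0.16, 2.42], [-1.27, 4.41], [0.06, 2.06], [-2.6, 2.6]. Speed limits (rad/s): [2.22, 2.22, 2.79, 2.79, 3.14, 3.14, 3.14].

INTERFACE

Orientations are given as a unit quaternion [x, y, z, w].
In Python, from workcell import manip gives the robot as it stands.
- The arm moves only by the shell command python3 -m pendant 'ROWS' [FORCE]. ROWS is JSON, a list of rows, each a list of 7 numbers: the shift along the tool's x, y, z in units of 50 mm (1.0 is 50 mm), then the turn, a rotation vector about the tool's x, y, z in units of 8 degrees (1.0 is 8 degrees), then the opening, from -1 (shut) to 1 (fully open), so that 0 is half open. In form: [[dx, dy, dz, ax, ay, az, jaw], ...]. A call has exactly 10 rows; each row is the pose to reach, as a shift and turn from the pose commanded when the call began, along the tool's axes at that moment; what a row does not reach only later rows make up. A row lasts 1/8 s, in which the tool goes at most 62.5 mm and 10.7 degrees, less where a joint would pass 70% of its speed; a pose out of reach is approached as far as the arm can. A call with a gripper value outside its range is refused whole. The fingers move at their own pace and stop on an object; FORCE is the grip in N (left out, the last holds). Time passes only in rows, so rows that repeat a pose let the fingers close, or fill a call up. It gives the time, the measured TCP pose, the force, the opening and the grip force at its end, in the units of the state.
- manip.get_obs(): the state, without advancing time (a new reading comes with each control period).
- manip.camera(name): name is "scene" or "top" or "wrist"; returns (picture, depth): 480x640x3 uint8, red, green, blue; 480x640 float32, m along the optical axis (not along the pixel's ray), 0 where there is no reading.
- manip.get_calibration(name): a dict with "fx", "fy", "cx", "cy" (pixels), "D" ([k1, k2, p1, p2, k3] as OpenCV has them; the pictures are not rectified), "xyz" and "orientation" of the camera in the world. Camera axes: x right, y up, looking along -z (the intrinsics and any distortion apply to the point x, -y, -z); pixel columns grow to the right and rows downward; lengths in m; the calibration is good to about 2 mm. A picture is of the moment at which its call begins: read the wrist's pose just before it. get_calibration takes no time and is no camera call; for the wrist camera it gives the pose at the moment of the call.
- manip.hand_in(): hands the job in; it is judged then, once.
Trained networks look in the newest picture that a camera, given by its name, has taken for a name from the list of things; names that differ only in an ending like _2 or _b are one class to them, and where a whole thing is asked for, a point or a joint stands for the part that bears it (a point fixed in the world has none). Each returns a list of dicts, best first, with "p" (0 to 1); they miss things now and then, are a little off and sometimes report something else, mostly with a low value. They report only what shows in the picture. A call takes as long as a camera call.
- manip.find_in(thing, camera): "box" ([left, top, right, bottom] in pixels, round what is visible of it).
- manip.trace(thing, camera): "pixels" (480x640 bool, what is visible of it) and "box" ([left, top, right, bottom] in pixels, round what is visible of it).
- manip.tip_of(thing, camera): "pixel" ([column, row] in pixels: a listed point, or the origin of a listed thing).
The state is a dict: "clock": time; "joint_pos": joint angles; "joint_velocities": joint speeds; "tau": joint torques, N m; "position": TCP position; "ee_rot": TCP orientation; "ft_force": force on the tool from outside, world axes, zero at the start; "torque": the same for the moment, N m; "grip_width": opening from 0.0 (shut) to 1.0 (fully open); "grasp_force": force on a finger pad.
Only numpy, scipy, OpenCV 4.12 (cv2) and the standard library are available. Lean on these libraries where they do the work, as an engineer would, in place of code of your own. Each camera call takes 0.05 s, during which the arm holds its last target. There are 200 camera calls.

TASK

Log a glaze sample: turn the glaze jar where it stands until its paper label squarely faces the scanner's window and let go of it, then take the tall porcelain test bar from the wooden holder by its two raw combed sides only, never putting a finger on its glazed faces, and hold it upright, centred in the beam of the light gauge with a glazed face towards the lamp and the other towards the sensor. Finish while still holding the bar there, clear of the gauge; leave the jar's label facing the scanner, and everything else, the short stub included, where it is.

Things in the scene. Friction and masses are not known exactly. Their poses are not given: they have to be found in the camera images.
- scanner: Grey scanner block, fixed, 60 x 80 x 80 mm (x, y, z). Origin: centre of its underside, on the table. Its dark window is on its -x face; the jar stands in front of that face.
- scanner_window (a point): Centre of the scanner's window, on its -x face, 45 mm above the table. Axes as the scanner's.
- jar: Closed round glaze jar, loose, upright on the table, 56 mm diameter up to 62 mm, lid 53 mm diameter up to 80 mm; about 0.18 kg. Origin: centre of its underside. Striped paper label on its +x side; a raised rib on the lid (24 x 5 x 4 mm) points from the lid's centre to the label side. Its axis is 80 to 90 mm in front of the window; label faces it when jar +x points along scanner +x.
- jar_label (a point): Middle of the label's outer surface, 29 mm from the jar's axis on its +x side, 34 mm above the underside.
- holder: Wooden block, fixed, 70 x 160 x 30 mm (x, y, z). Origin: centre of its underside. Two square pockets, 29 mm wide and 18 mm deep, at y = +40 mm and y = -40 mm, hold the test bar and the short stub, either in either.
- bar: Porcelain test bar, loose, 90 mm tall, about 0.11 kg, upright in a pocket, foot 12 mm above the table (the stub is only 45 mm tall). Origin: centre of its foot; z up the bar. Raw combed sides: +y and -y, 22 mm apart, 22 mm wide. Glazed faces: +x and -x, 27 mm apart, glossy slabs 16 mm wide standing 2.5 mm proud. Light must pass along its x.
- bar_glaze: The two glazed slabs of the test bar (part of the bar, same origin and axes): x = +-13.5 mm, 16 mm wide, nearly the bar's full height. Not to be touched by the fingers.
- bar_mid (a point): Middle of the test bar, 45 mm above its foot, on its axis.
- stub: Short plain stub of the same bar stock, loose, 22 x 22 x 45 mm, standing in the other pocket, to be left there. Origin: centre of its foot.
- gauge: Light gauge, fixed. Base plate 100 x 190 x 14 mm (x, y, z). Two grey heads, 46 (x) x 44 (y) mm, 132 mm high (lamp head has a 20 mm cap on top), at y = +70 mm (lamp) and -70 mm (sensor); their lens barrels (28 mm diameter) leave an 80 mm gap. Origin: centre of its underside. The beam runs along its y axis, 105 mm above the table.
- gauge_beam (a point): Middle of the beam, halfway between lamp and sensor, 105 mm above the table: where the bar's middle must be held. Axes as the gauge's.
- glaze_pot: Open white plastic pot, loose, a bystander to be left alone. Origin: centre of its underside.
- clay_ring: Terracotta ring, loose, a bystander to be left alone. Origin: centre of its underside.
- comb_block: Small ridged wooden block, loose, a bystander to be left alone. Origin: centre of its underside.
- slip_brush: Brush, loose, a bystander to be left alone. Origin: middle of its length, on its underside.
- wood_spatula: Wooden spatula, loose, a bystander to be left alone. Origin: middle of its length, on its underside.
- mug: Terracotta mug, loose, a bystander to be left alone. Origin: centre of its underside.
- foot_spool: Terracotta spool, loose, a bystander to be left alone. Origin: centre of its underside.

How it is judged:
On the way, in this order (a step that is already met when the one before it is completed fails the run):
1. the jar's label faces the scanner (within about 15 degrees), the jar stands on its spot and is let go (angle between the x axis of jar and the x axis of scanner, either way round below 0.26 rad and horizontal distance between jar_label and scanner_window below 0.085 m and distance of jar from where it was at the start of the episode below 0.03 m and angle between jar's own z axis and vertical below 0.06 rad and contact force between the fingers and jar below 0.1 N and linear speed of jar below 0.02 m/s), for 0.2 s.
2. the test bar is gripped and lifted clear of the holder (contact force between the fingers and bar above 1 N and contact force between bar and holder below 0.1 N and height (world z) of bar above 0.035 m), for 0.1 s.
At the end, for the whole second after the job is handed in: Only the fingers hold the bar, still, upright within 7 deg, its middle within 7 mm of the beam in gauge x, 12 mm in y and z, glazed faces square to the beam within 10 deg; jar released within 30 mm of its start, label facing the scanner within 15 deg; stub within 20 mm of its start (angle between the x axis of jar and the x axis of scanner, either way round below 0.26 rad and horizontal distance between jar_label and scanner_window below 0.085 m and distance of jar from where it was at the start of the episode below 0.03 m and angle between jar's own z axis and vertical below 0.06 rad and contact force between the fingers and jar below 0.1 N and contact force between the fingers and bar above 1 N and contact force between bar and holder below 0.1 N and y of bar_mid in the frame of gauge_beam between -0.012 and 0.012 m and x of bar_mid in the frame of gauge_beam between -0.007 and 0.007 m and z of bar_mid in the frame of gauge_beam between -0.012 and 0.012 m and angle between the x axis of bar and the y axis of gauge, either way round below 0.17 rad and angle between bar's own z axis and vertical below 0.12 rad and contact force between bar and gauge below 0.1 N and height (world z) of bar above 0.04 m and linear speed of bar below 0.02 m/s and angular speed of bar below 0.3 rad/s and distance of stub from where it was at the start of the episode below 0.02 m); the arm keeps its last pose, push and grip.
It fails at once if a finger touches a glazed face of the test bar (contact force between the fingers and bar_glaze above 0.3 N).
It fails at once if the jar is tipped over (angle between jar's own z axis and vertical above 0.5 rad).
It fails at once if a bystander or the short stub is pushed away or knocked over (moved over 30 mm) (distance of any of glaze_pot, clay_ring, comb_block, slip_brush, wood_spatula, mug, foot_spool, stub from where it was at the start of the episode above 0.03 m).
It also fails if it takes over 72 s, if anything falls off the work surface, if the arm or the gripper's body presses on something with over 40 N, if the wrist force passes 120 N, or if a joint passes its speed limit or range.

## Working session

There is one attempt and no reset: what is moved stays moved. The work goes in short steps, Python scripts to look and compute and a shell command to move; the robot and the scene stay as the last step left them, time stands still between calls to the robot, and variables do not carry over. Pictures are saved under pics/ and viewed, at most 10 in all, crops included, and the job is handed in when it is done.

```bash
mkdir -p pics; cat > h.py <<'E'
import numpy as np, cv2
from scipy.spatial.transform import Rotation as R
from workcell import manip
def take(n):
    c=manip.get_calibration(n); p,d=manip.camera(n); return c,p,d
def ray(c,px):
    K=np.array([[c['fx'],0,c['cx']],[0,c['fy'],c['cy']],[0,0,1]])
    u=cv2.undistortPoints(np.array(px,float).reshape(-1,1,2),K,np.array(c['D'],float)).reshape(-1,2)
    r=np.c_[u[:,0],-u[:,1],-np.ones(len(u))]
    return np.array(c['xyz']),R.from_quat(c['orientation']).apply(r)   # scaled by depth
def at_z(c,px,z):
    o,r=ray(c,px); return o+r*((z-o[2])/r[:,2])[:,None]
def at_d(c,px,d):
    o,r=ray(c,px); return o+r*np.asarray(d,float).reshape(-1,1)
def cloud(c,d,mask):
    v,u=np.nonzero(mask&(d>0)); return at_d(c,np.c_[u,v],d[v,u])
def save(n,p): cv2.imwrite('pics/'+n,p[:,:,::-1])
E
python3 - <<'E'
from h import *
o=manip.get_obs(); print({k:np.round(v,3) for k,v in o.items()}, manip.tip_reach)
S={}
for n in ['top','scene']:
    c,p,d=take(n); save(n+'0.png',p); print(n,np.round(c['xyz'],3),c['fx'])
    for t in ['scanner','jar','holder','bar','stub','gauge','glaze_pot','clay_ring','comb_block','slip_brush','wood_spatula','mug','foot_spool']:
        r=manip.trace(t,n)
        if not r: print(t,'none');continue
        m=r[0]['pixels']; P=cloud(c,d,m)
        if len(P)<5: print(t,'few');continue
        zt=np.percentile(P[:,2],97); T=P[P[:,2]>zt-.008]
        print(t,round(r[0]['p'],2),r[0]['box'],'med',np.round(np.median(P,0),3),'ztop',round(zt,3),'topc',np.round(T.mean(0)[:2],3), 'minmax',np.round(np.percentile(P,2,axis=0)[:2],3),np.round(np.percentile(P,98,axis=0)[:2],3))
E
```

```text
{'clock': np.float64(0.0), 'joint_pos': array([-1.139,  0.333, -0.065,  1.461,  0.022,  1.35 , -0.089]), 'joint_velocities': array([-0.002,  0.002,  0.   , -0.001, -0.   ,  0.001, -0.001]), 'tau': array([-0.0000e+00, -6.2544e+01,  4.9000e-02, -3.9160e+01,  1.6000e-02,
        1.0000e-02, -0.0000e+00]), 'position': array([0.274, 0.561, 0.245]), 'ee_rot': array([ 0.225,  0.974, -0.001, -0.   ]), 'ft_force': array([ 0.049,  0.743, -0.524]), 'torque': array([-0.033, -0.018, -0.028]), 'grasp_force': np.float64(0.0), 'grip_width': np.float64(1.004)} 0.014
top [ 0.467 -0.019  1.468] 609.3135790192182
scanner 0.72 [335.8, 310.4, 367.5, 335.1] med [ 0.372 -0.107  0.024] ztop 0.03 topc [ 0.371 -0.106] minmax [ 0.351 -0.14 ] [ 0.392 -0.074]
jar 0.58 [172.7, 240.0, 201.9, 269.4] med [0.522 0.277 0.08 ] ztop 0.087 topc [0.524 0.282] minmax [0.497 0.257] [0.547 0.306]
holder 0.68 [269.8, 223.1, 346.2, 275.5] med [0.545 0.001 0.031] ztop 0.037 topc [0.545 0.002] minmax [ 0.496 -0.072] [0.595 0.079]
bar 0.57 [285.8, 235.9, 300.0, 247.1] med [0.559 0.039 0.101] ztop 0.107 topc [0.561 0.04 ] minmax [0
[... 2246 characters left out ...]
0.052]
clay_ring 0.82 [294.2, 197.4, 312.4, 214.7] med [0.386 0.102 0.015] ztop 0.024 topc [0.388 0.101] minmax [0.366 0.079] [0.41  0.125]
comb_block 0.94 [224.1, 225.2, 253.5, 255.5] med [ 0.38  -0.113  0.02 ] ztop 0.025 topc [ 0.377 -0.112] minmax [ 0.347 -0.147] [ 0.399 -0.073]
slip_brush 0.59 [393.5, 231.3, 447.8, 270.7] med [0.706 0.186 0.017] ztop 0.022 topc [0.706 0.191] minmax [0.686 0.098] [0.73 0.26]
wood_spatula none
mug 0.95 [440.8, 188.8, 479.4, 240.1] med [0.719 0.301 0.059] ztop 0.09 topc [0.716 0.322] minmax [0.679 0.284] [0.752 0.361]
foot_spool 0.54 [113.9, 324.9, 136.3, 349.2] med [ 0.444 -0.45   0.014] ztop 0.04 topc [ 0.449 -0.449] minmax [ 0.416 -0.466] [ 0.453 -0.426]
```

```bash
python3 - <<'E'
import cv2,numpy as np
a=cv2.imread('pics/top0.png')[145:335,130:510]; cv2.imwrite('pics/top0c.png',cv2.resize(a,(780,390),interpolation=cv2.INTER_CUBIC))
b=cv2.imread('pics/scene0.png')[140:375,100:490]; cv2.imwrite('pics/sc0c.png',cv2.resize(b,(780,470),interpolation=cv2.INTER_CUBIC))
E
```

```text
(no output)
```

View pics/top0c.png

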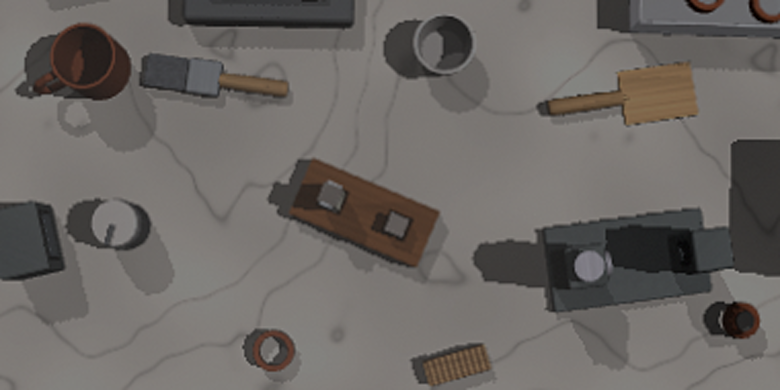

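View pics/sc0c.png

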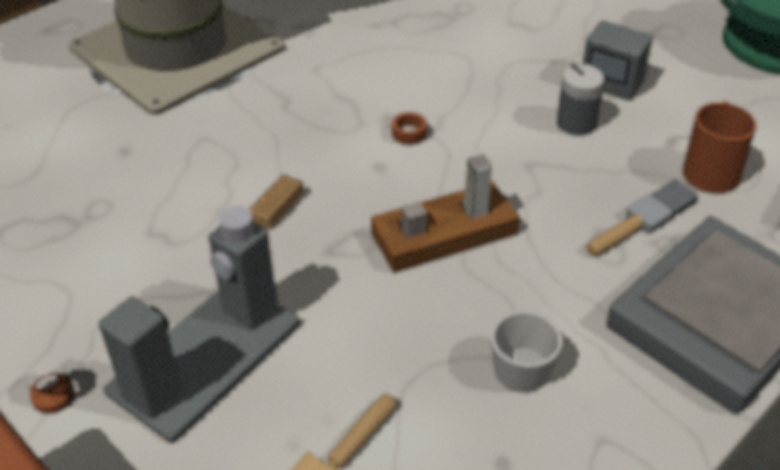

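```bash
cat >> h.py <<'E'
def go(p,yaw_y=None,p0=None,q0=None):
    """row numbers to bring TCP to p with tool down and tool y at angle yaw_y (deg)"""
    o=manip.get_obs(); p0=o['position'] if p0 is None else p0; R0=R.from_quat(o['ee_rot'])
    sh=R0.inv().apply(np.array(p)-p0)/.05
    y0=R0.as_matrix()[:,1]; a0=np.degrees(np.arctan2(y0[1],y0[0]))
    s='shift '+str(np.round(sh,3))+' tool-y now %.1f'%a0
    if yaw_y is not None:
        d=(yaw_y-a0+90)%180-90
        a=np.radians(a0+d); Y=np.array([np.cos(a),np.sin(a),0]); Z=np.array([0,0,-1.]); X=np.cross(Y,Z)
        T=R.from_matrix(np.c_[X,Y,Z]); s+=' turn '+str(np.round(np.degrees((R0.inv()*T).as_rotvec())/8,3))
    print(s)
E
python3 - <<'E'
from h import *
o=manip.get_obs(); c=manip.get_calibration('wrist'); R0=R.from_quat(o['ee_rot'])
print('cam in tool',R0.inv().apply(np.array(c['xyz'])-o['position']),'\n',(R0.inv()*R.from_quat(c['orientation'])).as_matrix().round(2), c['fx'],c['cy'])
go([.527,.285,.26],64)
E
```

```text
cam in tool [ 0.07379666  0.00068221 -0.12730587] 
 [[ 0.    0.96  0.29]
 [ 1.   -0.    0.  ]
 [ 0.    0.29 -0.96]] 330.6674004021247 237.10150932540677
shift [-6.965 -2.75  -0.294] tool-y now 63.9 turn [ 0.001 -0.    -0.007]
```

```bash
python3 -m pendant '[[-1,-0.4,0,0,0,0,1],[-2,-0.8,0,0,0,0,1],[-3,-1.2,0,0,0,0,1],[-4,-1.6,0,0,0,0,1],[-5,-2,0,0,0,0,1],[-6,-2.4,0,0,0,0,1],[-6.9,-2.7,-0.3,0,0,0,1],[-6.9,-2.7,-0.3,0,0,0,1],[-6.9,-2.7,-0.3,0,0,0,1],[-6.9,-2.7,-0.3,0,0,0,1]]' 30
python3 - <<'E'
from h import *
c,p,d=take('wrist'); save('w1.png',p); print(np.round(c['xyz'],3))
for t in ['jar','scanner']:
    for r in manip.trace(t,'wrist')[:1]:
        P=cloud(c,d,r['pixels']); zt=np.percentile(P[:,2],95); T=P[abs(P[:,2]-zt)<.006]
        (cx,cy),(w,h),a=cv2.minAreaRect((T[:,:2]*1000).astype(np.float32))
        print(t,r['p'],r['box'],'zt',zt.round(4),'top rect',cx,cy,w,h,a)
for t in ['jar','jar_label','scanner_window','scanner']:
    for r in manip.tip_of(t,'wrist')[:2]: print(t,r['p'],r['pixel'])
E
```

```text
clock: 2.65
position: [0.5241, 0.29, 0.26]
ee_rot: [0.224, 0.975, 0.0, -0.0]
ft_force: [0.4, 1.0, -0.3]
grip_width: 1.003
grasp_force: 0.0
[0.458 0.323 0.387]
scanner 0.87 [347.6, 89.3, 460.1, 201.6] zt 0.0797 top rect 502.29827880859375 393.02105712890625 79.9033432006836 60.43830871582031 14.798993110656738
jar 0.98 [304.8, 206.0]
jar_label 0.69 [304.9, 182.0]
scanner_window 0.85 [371.0, 172.6]
scanner_window 0.4 [154.0, 442.3]
scanner 0.69 [385.9, 145.5]
scanner 0.61 [87.7, 317.4]
```

View pics/w1.png

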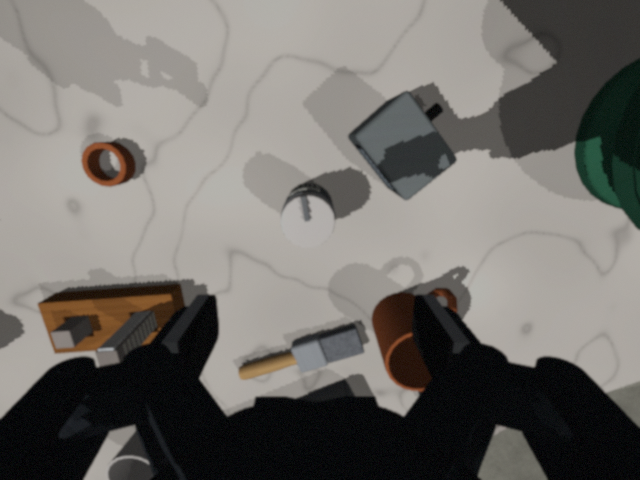

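```bash
python3 - <<'E'
from h import *
c=manip.get_calibration('wrist'); p=cv2.imread('pics/w1.png'); g=p.max(2).astype(int)
_,_,d=take('wrist')
v,u=np.mgrid[175:255,275:345]; P=at_d(c,np.c_[u.ravel(),v.ravel()],d[v,u].ravel())
m=(P[:,2]>.074)&(P[:,2]<.095); T=P[m]
(x,y),r=cv2.minEnclosingCircle((T[:,:2]*1000).astype(np.float32)); print('circ',x,y,r,T[:,2].mean(), 'mean',T.mean(0))
gg=g[v,u].ravel()[m]; print(np.percentile(gg,[5,25,50,75]))
n=np.hypot(T[:,0]-x/1e3,T[:,1]-y/1e3)<.023
k=n&(gg<np.median(gg)-40); Q=at_z(c,np.c_[u.ravel(),v.ravel()][m][k],.084)
print(len(Q),Q.mean(0),Q.min(0),Q.max(0)); q=Q.mean(0)[:2]*1000-[x,y]; print('rib ang from centre',np.degrees(np.arctan2(q[1],q[0])),np.hypot(*q))
w,V=np.linalg.eigh(np.cov(Q[:,:2].T)); print('axis',np.degrees(np.arctan2(V[1,1],V[0,1])),np.sqrt(w))
for t,z in [('jar',0),('jar_label',.034)]:
    print(t,at_z(c,[manip.tip_of(t,'wrist')[0]['pixel']],z))
E
```

```text
circ 525.2830810546875 281.7582702636719 26.586017608642578 0.07896503538155376 mean [0.52453857 0.28250998 0.07896504]
[ 99. 172. 178. 179.]
161 [0.5129779  0.28557697 0.084     ] [0.50266413 0.27983609 0.084     ] [0.52344857 0.29125637 0.084     ]
rib ang from centre 162.75916655349147 12.884094198407611
axis 162.08097469423197 [0.00199867 0.00600912]
jar [[0.52583138 0.2808193  0.        ]]
jar_label [[0.49597097 0.29258262 0.034     ]]
```

```bash
python3 -m pendant '[[-0.09,-0.13,0.5,0,0,0,1],[-0.09,-0.13,1.5,0,0,0,1],[-0.09,-0.13,2.5,0,0,0,1],[-0.09,-0.13,3.3,0,0,0,1],[-0.09,-0.13,4,0,0,0,1],[-0.09,-0.13,4.36,0,0,0,1],[-0.09,-0.13,4.36,0,0,0,1],[-0.09,-0.13,4.36,0,0,0,0.2],[-0.09,-0.13,4.36,0,0,0,0],[-0.09,-0.13,4.36,0,0,0,-0.2]]' 30
python3 -m pendant '[[0,0,0,0,0,0,-0.2],[0,0,0,0,0,0,-0.2],[0,0,0,0,0,0,-0.2],[0,0,0,0,0,0,-0.2],[0,0,0,0,0,0,-0.2],[0,0,0,0,0,0,-0.2],[0,0,0,0,0,0,-0.2],[0,0,0,0,0,0,-0.2],[0,0,0,0,0,0,-0.2],[0,0,0,0,0,0,-0.2]]' 30
```

```text
clock: 4.4
position: [0.5273, 0.2813, 0.044]
ee_rot: [0.225, 0.974, 0.001, 0.001]
ft_force: [-1.1, -0.4, 6.2]
grip_width: 0.646
grasp_force: 31.2
clock: 5.65
position: [0.5272, 0.2813, 0.044]
ee_rot: [0.226, 0.974, 0.001, 0.001]
ft_force: [-1.7, -0.8, 6.8]
grip_width: 0.651
grasp_force: 31.2
```

```bash
python3 -m pendant '[[0,0,0,0,0,0.5,-0.2],[0,0,0,0,0,1.4,-0.2],[0,0,0,0,0,2.3,-0.2],[0,0,0,0,0,3.2,-0.2],[0,0,0,0,0,4.2,-0.2],[0,0,0,0,0,5.2,-0.2],[0,0,0,0,0,6.2,-0.2],[0,0,0,0,0,7,-0.2],[0,0,0,0,0,7.2,-0.2],[0,0,0,0,0,7.2,-0.2]]' 30
python3 -m pendant '[[0,0,0,0,0,0,-0.2],[0,0,0,0,0,0,0.4],[0,0,0,0,0,0,0.7],[0,0,0,0,0,0,1],[0,0,0,0,0,0,1],[0,0,0,0,0,0,1],[0,0,-1,0,0,0,1],[0,0,-2,0,0,0,1],[0,0,-3,0,0,0,1],[0,0,-4,0,0,0,1]]'
python3 - <<'E'
from h import *
c,p,d=take('wrist'); save('w2.png',p); o=manip.get_obs(); print(o['position'].round(4))
px=manip.tip_of('jar','wrist')[0]['pixel']; print(px,at_z(c,[px],0))
g=p.max(2).astype(int)
v,u=np.nonzero(d>0); P=at_d(c,np.c_[u,v],d[v,u]); m=(P[:,2]>.074)&(P[:,2]<.095)&(np.hypot(P[:,0]-.525,P[:,1]-.282)<.045); T=P[m]
(x,y),r=cv2.minEnclosingCircle((T[:,:2]*1000).astype(np.float32)); print('circ',x,y,r)
gg=g[v,u][m]; n=np.hypot(T[:,0]-x/1e3,T[:,1]-y/1e3)<.022
k=n&(gg<np.median(gg)-40); Q=at_z(c,np.c_[u,v][m][k],.084)
q=Q.mean(0)[:2]*1000-[x,y]; print(len(Q),'rib ang',np.degrees(np.arctan2(q[1],q[0])),np.hypot(*q))
w,V=np.linalg.eigh(np.cov(Q[:,:2].T)); print('axis',np.degrees(np.arctan2(V[1,1],V[0,1])))
go([.565,.036,.3],68)
E
```

```text
clock: 6.9
position: [0.5274, 0.2811, 0.044]
ee_rot: [0.667, 0.745, 0.001, 0.0]
ft_force: [-0.5, -2.0, 6.4]
grip_width: 0.647
grasp_force: 31.4
clock: 8.15
position: [0.5262, 0.2807, 0.2441]
ee_rot: [0.667, 0.745, 0.0, -0.0]
ft_force: [1.3, 1.9, 0.4]
grip_width: 1.0
grasp_force: 0.0
[0.5284 0.2817 0.2513]
[314.3, 202.1] [[0.52529831 0.28390333 0.        ]]
circ 527.8294067382812 283.6788024902344 26.386377334594727
133 rib ang 106.60808501017489 12.885096410297884
axis 105.56607100451176
shift [-4.961  0.192 -1.053] tool-y now 6.3 turn [ 6.90e-02  1.00e-03 -7.71e+00]
```

View pics/w2.png

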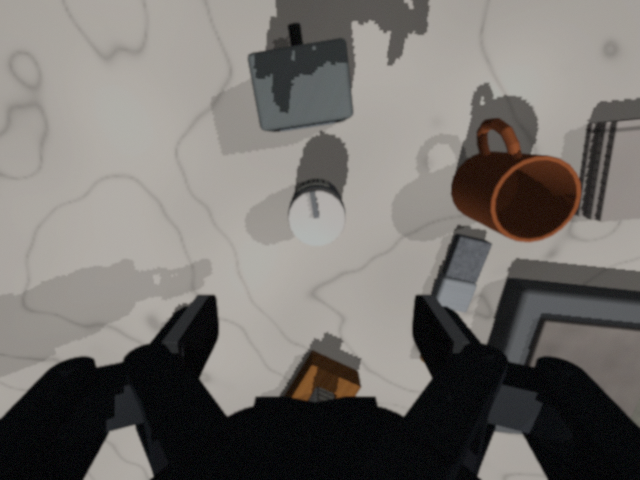

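```bash
python3 -m pendant '[[-0.7,0,-0.4,0,0,-0.9,1],[-1.5,0,-0.6,0,0,-1.9,1],[-2.3,0.1,-0.6,0,0,-2.9,1],[-3.1,0.1,-0.6,0,0,-3.9,1],[-3.9,0.2,-0.6,0,0,-4.9,1],[-4.6,0.2,-0.6,0,0,-5.9,1],[-4.9,0.2,-0.6,0,0,-6.9,1],[-4.9,0.2,-0.6,0,0,-7.7,1],[-4.9,0.2,-0.6,0,0,-7.7,1],[-4.9,0.2,-0.6,0,0,-7.7,1]]'
python3 - <<'E'
from h import *
c,p,d=take('wrist'); save('w3.png',p); o=manip.get_obs(); print(o['position'].round(4))
for t in ['holder','bar','stub']:
    for r in manip.trace(t,'wrist')[:1]:
        P=cloud(c,d,r['pixels']); zt=np.percentile(P[:,2],90); T=P[abs(P[:,2]-zt)<.006]
        print(t,r['p'],r['box'],zt,cv2.minAreaRect((T[:,:2]*1000).astype(np.float32)),T.mean(0))
for t in ['bar','bar_mid','stub']:
    for r in manip.tip_of(t,'wrist')[:1]: print(t,r['p'],r['pixel'],at_z(c,[r['pixel']],{'bar_mid':.057}.get(t,.012)))
E
```

```text
clock: 9.5
position: [0.5633, 0.0387, 0.2721]
ee_rot: [0.192, 0.981, 0.0, -0.0]
ft_force: [0.5, 0.3, 0.3]
grip_width: 1.001
grasp_force: 0.0
[0.5633 0.0388 0.2721]
bar 0.63 [0.7, 180.1, 126.2, 325.9] 0.11767554507475424 ((496.7001953125, -224.86978149414062), (29.577232360839844, 59.208866119384766), 57.37858581542969) [ 0.48937927 -0.21860408  0.11745977]
stub 0.8 [226.9, 192.7, 256.6, 216.4] 0.05655126250250144 ((532.0012817382812, -34.79328536987305), (22.430225372314453, 21.694377899169922), 69.13032531738281) [ 0.53165162 -0.03410939  0.0556633 ]
bar 0.88 [313.9, 203.5] [[0.56457184 0.03717056 0.012     ]]
bar_mid 0.82 [314.2, 205.5] [[0.55861543 0.04014539 0.057     ]]
stub 0.66 [244.8, 201.4] [[ 0.53150096 -0.03774162  0.012     ]]
```

View pics/w3.png

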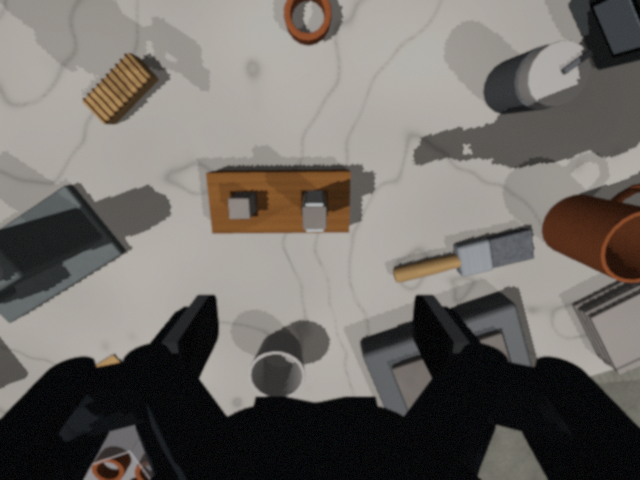

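```bash
python3 - <<'E'
from h import *
c,p,d=take('wrist'); a=p[180:245,280:350][:,:,::-1]; cv2.imwrite('pics/w3c.png',cv2.resize(a,(700,650),interpolation=cv2.INTER_CUBIC)[:590])
v,u=np.nonzero(d>0); P=at_d(c,np.c_[u,v],d[v,u]); m=(np.hypot(P[:,0]-.562,P[:,1]-.038)<.035)&(abs(P[:,2]-.102)<.005); T=P[m]
print(m.sum(),T.mean(0),cv2.minAreaRect((T[:,:2]*1000).astype(np.float32)), u[m].min(),u[m].max(),v[m].min(),v[m].max())
m=(np.hypot(P[:,0]-.55,P[:,1]-.0)<.12)&(abs(P[:,2]-.03)<.004); print('holder',cv2.minAreaRect((P[m][:,:2]*1000).astype(np.float32)))
E
```

```text
654 [0.56092056 0.03958015 0.10053215] ((561.405517578125, 39.28306579589844), (21.558595657348633, 27.078218460083008), 68.41178894042969) 303 326 203 231
holder ((546.84765625, 1.607330322265625), (161.12892150878906, 70.66539001464844), 68.11174011230469)
```

View pics/w3c.png

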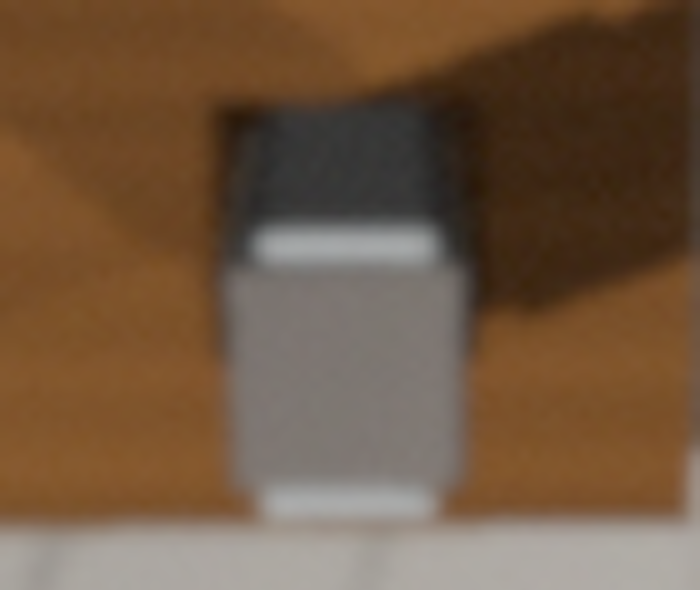

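```bash
python3 -m pendant '[[0.04,0,0.6,0,0,0,1],[0.04,0,1.4,0,0,0,1],[0.04,0,2.2,0,0,0,1],[0.04,0,3,0,0,0,1],[0.04,0,3.5,0,0,0,1],[0.04,0,3.76,0,0,0,1],[0.04,0,3.76,0,0,0,1],[0.04,0,3.76,0,0,0,1],[0.04,0,3.76,0,0,0,1],[0.04,0,3.76,0,0,0,1]]' 30
python3 -m pendant '[[0,0,0,0,0,0,0.5],[0,0,0,0,0,0,0],[0,0,0,0,0,0,-0.3],[0,0,0,0,0,0,-0.6],[0,0,0,0,0,0,-0.8],[0,0,0,0,0,0,-0.8],[0,0,0,0,0,0,-0.8],[0,0,0,0,0,0,-0.8],[0,0,0,0,0,0,-0.8],[0,0,0,0,0,0,-0.8]]' 40
```

```text
clock: 11.15
position: [0.5618, 0.0393, 0.0849]
ee_rot: [0.191, 0.982, 0.0, 0.0]
ft_force: [-0.8, 0.2, -0.5]
grip_width: 0.997
grasp_force: 0.0
clock: 12.4
position: [0.5616, 0.0392, 0.0843]
ee_rot: [0.191, 0.982, 0.0, 0.0]
ft_force: [-1.4, 0.5, 1.3]
grip_width: 0.251
grasp_force: 41.5
```

```bash
python3 -m pendant '[[0,0,-0.3,0,0,0,-0.8],[0,0,-0.9,0,0,0,-0.8],[0,0,-1.6,0,0,0,-0.8],[0,0,-2.3,0,0,0,-0.8],[0,0,-3,0,0,0,-0.8],[0,0,-3.6,0,0,0,-0.8],[0,0,-4,0,0,0,-0.8],[0,0,-4.1,0,0,0,-0.8],[0,0,-4.1,0,0,0,-0.8],[0,0,-4.1,0,0,0,-0.8]]' 40
python3 -m pendant '[[-0.1,-0.4,0,0,0,0.6,-0.8],[-0.2,-1,0,0,0,1.4,-0.8],[-0.3,-1.6,0,0,0,2.3,-0.8],[-0.5,-2.3,0,0,0,3.2,-0.8],[-0.6,-3,0,0,0,4.1,-0.8],[-0.8,-3.7,0,0,0,5,-0.8],[-0.9,-4.3,0,0,0,5.9,-0.8],[-1,-4.7,0,0,0,6.7,-0.8],[-1,-4.7,0,0,0,7.2,-0.8],[-1,-4.7,0,0,0,7.2,-0.8]]' 40
python3 - <<'E'
from h import *
c,p,d=take('wrist'); save('w4.png',p); o=manip.get_obs(); print(o['position'].round(4),o['grasp_force'],o['grip_width'],o['ft_force'])
v,u=np.nonzero(d>0); P=at_d(c,np.c_[u,v],d[v,u])
near=(np.hypot(P[:,0]-.498,P[:,1]+.31)<.16)
for z in [.014,.132,.152]:
    m=near&(abs(P[:,2]-z)<.005); print(z,m.sum(),m.sum()>5 and (P[m].mean(0).round(4),cv2.minAreaRect((P[m][:,:2]*1000).astype(np.float32))))
for t in ['gauge','gauge_beam','bar_mid','bar']:
    for r in manip.tip_of(t,'wrist')[:1]: print(t,r['p'],r['pixel'],at_z(c,[r['pixel']],{'gauge':0.,'gauge_beam':.105,'bar_mid':o['position'][2]-.025,'bar':o['position'][2]-.07}[t]))
ct,pt,dt=take('top'); m=manip.trace('gauge','top')[0]['pixels']; v,u=np.nonzero(m&(dt>0)); P=at_d(ct,np.c_[u,v],dt[v,u])
for z in [.018,.137,.157]:
    m=abs(P[:,2]-z)<.006; print('top',z,m.sum(),m.sum()>5 and cv2.minAreaRect((P[m][:,:2]*1000).astype(np.float32)))
E
```

```text
clock: 13.65
position: [0.5611, 0.0392, 0.2883]
ee_rot: [0.191, 0.982, -0.0, -0.001]
ft_force: [0.3, 0.2, -1.1]
grip_width: 0.255
grasp_force: 41.3
clock: 14.9
position: [0.5193, -0.1974, 0.2886]
ee_rot: [0.64, 0.768, -0.0, -0.001]
ft_force: [-0.2, 0.0, -2.0]
grip_width: 0.254
grasp_force: 41.3
[ 0.5194 -0.1971  0.2887] 41.31252586841583 0.2492420352711713 [-0.08885252  0.48284377 -0.72563751]
0.014 1762 (array([ 0.481 , -0.2621,  0.0128]), ((496.38043212890625, -294.584228515625), (99.66751098632812, 162.63136291503906), 8.1525239944458))
0.132 1309 (array([ 0.4985, -0.2766,  0.1306]), ((498.5554504394531, -304.5697937011719), (45.17180252075195, 176.9354705810547), 9.201580047607422))
0.152 1025 (array([ 0.4883, -0.2381,  0.1508]), ((488.4333801269531, -238.93954467773438), (31.422225952148438, 31.61750030517578), 10.508156776428223))
gauge 0.76 [284.8, 273.9] [[ 0.49765443 -0.30717256  0.        ]]
bar_mid 0.63 [313.4, 286.2] [[ 0.51851669 -0.19511226  0.26367524]]
bar 0.75 [313.4, 255.1] [[ 0.51816881 -0.19489655  0.21867524]]
top 0.018 0 False
top 0.137 90 ((507.9718017578125, -385.6381530761719), (18.513484954833984, 40.69144821166992), 88.65518951416016)
top 0.157 0 False
```

View pics/w4.png

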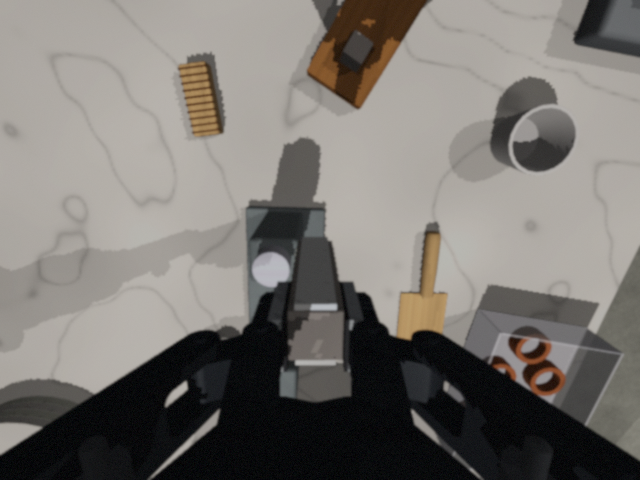

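```bash
python3 -m pendant '[[-0.3,-0.1,0,0,0,0,-0.8],[-0.8,-0.3,0,0,0,0.1,-0.8],[-1.3,-0.5,0,0,0,0.2,-0.8],[-1.8,-0.7,0,0,0,0.2,-0.8],[-2.11,-0.79,0,0,0,0.2,-0.8],[-2.11,-0.79,0,0,0,0.2,-0.8],[-2.11,-0.79,0,0,0,0.2,-0.8],[-2.11,-0.79,0,0,0,0.2,-0.8],[-2.11,-0.79,0,0,0,0.2,-0.8],[-2.11,-0.79,0,0,0,0.2,-0.8]]' 40
python3 - <<'E'
from h import *
c,p,d=take('wrist'); save('w5.png',p); o=manip.get_obs(); print(o['position'].round(4))
v,u=np.nonzero(d>0); P=at_d(c,np.c_[u,v],d[v,u])
near=(np.hypot(P[:,0]-.498,P[:,1]+.31)<.14)
for z in [.014,.132,.152]:
    m=near&(abs(P[:,2]-z)<.005); print(z,m.sum(),m.sum()>5 and (P[m].mean(0).round(4),cv2.minAreaRect((P[m][:,:2]*1000).astype(np.float32))))
# bar top plane / position
m=(np.hypot(P[:,0]-o['position'][0],P[:,1]-o['position'][1])<.03)&(P[:,2]>.2)&(P[:,2]<.32)
print('bar',m.sum(),P[m].min(0),P[m].max(0))
for z in [.295,.305,.312]:
    k=m&(abs(P[:,2]-z)<.004); print(z,k.sum(),k.sum()>5 and cv2.minAreaRect((P[k][:,:2]*1000).astype(np.float32)))
cv2.imwrite('pics/w5c.png',cv2.resize(p[200:420,210:430][:,:,::-1],(590,590)))
ct,pt,dt=take('top')
for t in ['gauge','gauge_beam']:
  for r in manip.tip_of(t,'top')[:1]: print(t,r['p'],at_z(ct,[r['pixel']],{'gauge':0.,'gauge_beam':.105}[t]))
go([.4996,-.308,.1323],8.7)
E
```

```text
clock: 16.5
position: [0.4998, -0.3079, 0.2893]
ee_rot: [0.651, 0.759, 0.0, -0.0]
ft_force: [-1.3, -0.4, -0.4]
grip_width: 0.252
grasp_force: 41.3
[ 0.4998 -0.308   0.2893]
0.014 8062 (array([ 0.4981, -0.3116,  0.0128]), ((479.8067626953125, -325.9162902832031), (143.20541381835938, 219.4350128173828), 8.796075820922852))
0.132 1544 (array([ 0.488 , -0.2389,  0.1301]), ((496.34674072265625, -290.3069152832031), (45.64152145385742, 148.3627166748047), 8.99625301361084))
0.152 1422 (array([ 0.4881, -0.2388,  0.1507]), ((488.3007507324219, -239.14669799804688), (31.673267364501953, 32.026275634765625), 9.353899002075195))
bar 9961 [ 0.46990514 -0.32198278  0.2163655 ] [ 0.52743245 -0.29065874  0.31999879]
0.295 1017 ((498.78143310546875, -297.33514404296875), (48.729820251464844, 8.431777000427246), 8.652030944824219)
0.305 4060 ((500.48797607421875, -307.047119140625), (48.649497985839844, 28.12566375732422), 8.910289764404297)
0.312 1131 ((499.6117248535156, -306.66790771484375), (57.21232604980469, 23.890422821044922), 8.95123291015625)
gauge 0.9 [[ 0.48893008 -0.30923939  0.        ]]
gauge_beam 0.61 [[ 0.50043052 -0.30915272  0.105     ]]
shift [ 4.000e-03 -2.000e-03  3.139e+00] tool-y now 8.7 turn [ 0.    -0.001  0.006]
```

View pics/w5c.png

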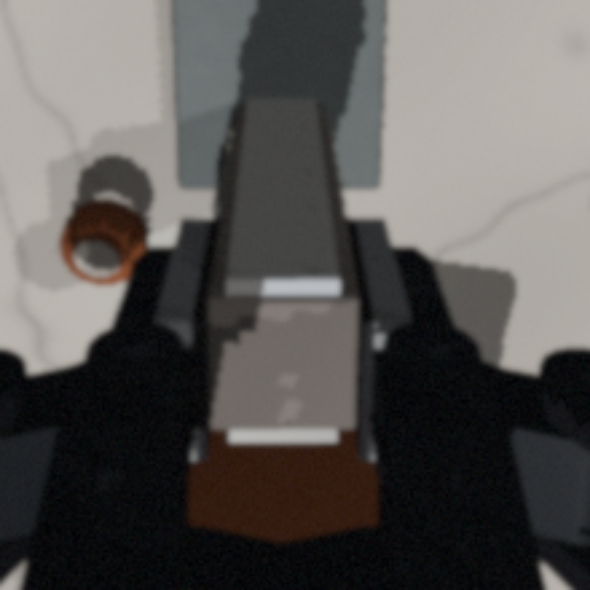

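```bash
python3 -m pendant '[[0,0,0.3,0,0,0,-0.8],[0,0,0.8,0,0,0,-0.8],[0,0,1.3,0,0,0,-0.8],[0,0,1.8,0,0,0,-0.8],[0,0,2.3,0,0,0,-0.8],[0,0,2.7,0,0,0,-0.8],[0,0,3,0,0,0,-0.8],[0,0,3.14,0,0,0,-0.8],[0,0,3.14,0,0,0,-0.8],[0,0,3.14,0,0,0,-0.8]]' 40
python3 -m pendant '[[0,0,0,0,0,0,-0.8],[0,0,0,0,0,0,-0.8],[0,0,0,0,0,0,-0.8],[0,0,0,0,0,0,-0.8],[0,0,0,0,0,0,-0.8],[0,0,0,0,0,0,-0.8],[0,0,0,0,0,0,-0.8],[0,0,0,0,0,0,-0.8],[0,0,0,0,0,0,-0.8],[0,0,0,0,0,0,-0.8]]' 40
python3 - <<'E'
from h import *
c,p,d=take('scene'); save('s2.png',p)
for t in ['bar_mid','gauge_beam']:
  for r in manip.tip_of(t,'scene')[:1]: print(t,r['p'],r['pixel'])
cv2.imwrite('pics/s2c.png',cv2.resize(p[140:375,100:490][:,:,::-1],(780,470)))
go([.4996,-.308,.1323],8.7)
E
```

```text
clock: 17.95
position: [0.5001, -0.3085, 0.133]
ee_rot: [0.651, 0.759, 0.0, 0.001]
ft_force: [0.3, -0.3, -0.7]
grip_width: 0.25
grasp_force: 41.3
clock: 19.2
position: [0.4997, -0.3082, 0.1323]
ee_rot: [0.651, 0.759, 0.0, -0.0]
ft_force: [0.1, -0.2, -0.7]
grip_width: 0.253
grasp_force: 41.3
bar_mid 0.68 [393.6, 186.4]
gauge_beam 0.86 [194.4, 286.1]
shift [ 0.005 -0.001 -0.001] tool-y now 8.7 turn [ 0.    -0.     0.005]
```

View pics/s2c.png

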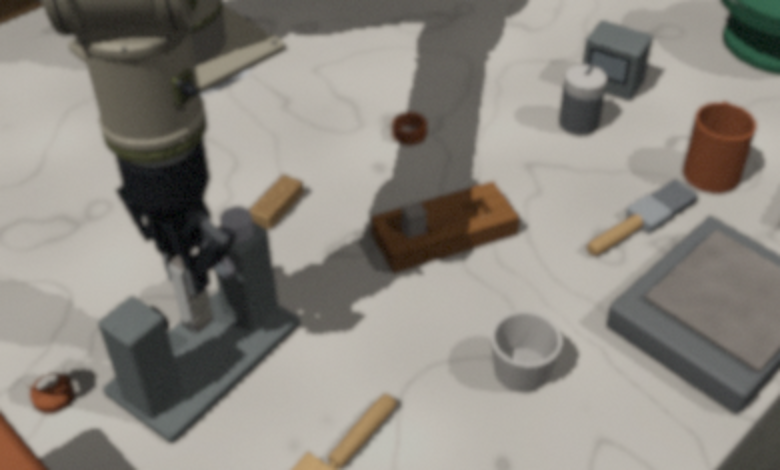

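The scene view shows the bar hanging upright between the two heads at about (190, 295). The jar's rib points at the scanner at (588, 70), and the stub is still in the holder at (412, 218).

```bash
python3 -c "
from workcell import manip
print(manip.hand_in())"
```

```text
the job is handed in; nothing more can be done
None
```

The job is handed in, with no verdict returned: the jar's label is within about 2° of facing the scanner and released, and the bar, gripped only by its raw sides, is held upright within about 1 mm of where I measured the beam's middle, with the stub and bystanders left in place.

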